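Lock the filter hatch of a bench fume filter

TASK

The filter in the bench fume unit has just been changed and its hatch still stands open. Push the hatch down, set a fingertip in the slot of its round dial and, with the hatch pressed fully home on its seal, turn the dial a quarter turn clockwise (seen from above) as far as it goes, so that the hatch stays locked shut when you let go. It is all done with the fingertips and nothing needs gripping: do not lift the hatch, do not force the dial round while the hatch is off its seal, and leave the things around and on the unit where they stand.

Things in the scene. Friction and masses are not known exactly. Their poses are not given: they have to be found in the camera images.
- filter_unit: Cream bench fume-filter unit fixed to the bench, a case of 320 x 400 x 130 mm (x, y, z); its flat top deck is 130 mm above the bench. Origin: centre of its underside, on the bench. Its x axis points from its front (louvres, knob; the side towards the robot) to its back, y to its left, z up.
- hatch (a joint): Opening angle (rad) of the hatch on the unit: a plate 260 x 280 x 14 mm (x, y, z), hinged along its far (+x) edge; its near edge rises. Hinge line: along the unit's y, at x = 115, z = 132 mm in the unit's frame. 0 = shut, top face level, 146 mm above the bench; 0.9 = fully open. A stiff hinge keeps it where it is left (1 to 2 N at the near edge push it down).
- hatch_edge (a point): Middle of the hatch's near edge, on its top face, 260 mm from the hinge; axes as the hatch's (x towards the hinge, y to the unit's left, z out of the top face). The last 12 mm down squeeze a springy seal: fully home takes 8 to 15 N on the dial. Pressed home but left unlocked, the hatch springs back about 6 mm here (0.02 rad).
- dial (a joint): Turn (rad) of the dial in the hatch, clockwise seen from above. 0 = unlocked, slot parallel to the hatch's near edge; 1.57 = locked, at its stop, slot pointing to the near edge. Takes about 0.1 N m; stays where left. From about 0.9 on, a steel cam tongue below slides under a keeper in the case and holds the hatch; with the hatch over 3 mm from home it strikes or misses the keeper.
- slot (a point): Centre of the floor of the slot in the dial, on the dial's axis, 185 mm from the hinge, midway along the hatch's width. The dial: a dark disc, 92 mm across, 2 mm proud of the hatch. The slot: closed ends, 76 mm long, 34 mm wide, 16 mm deep, flat aluminium floor level with the hatch's underside (132 mm above the bench when shut). y axis along the slot, turning with the dial; z out of the face.
- oil_bottle: Small amber bottle, 28 mm in diameter, 62 mm tall, standing on the unit's top deck beside the hatch; origin at the centre of its underside. Leave alone.
- slide_box: Slide box, 100 x 90 x 34 mm, on the bench beside the unit; origin at the centre of its underside. Leave alone.
- objective_can: Black screw can with white lid, 40 mm in diameter, 62 mm tall, on the bench beside the unit; origin at the centre of its underside. Leave alone.

How it is judged:
By the outcome, as a careful person would: the job done as asked, in the order asked, and still so for the second after the job is handed in, with the robot touching nothing.
It also fails if it takes over 45 s, if anything falls off the work surface, if the arm or the gripper's body presses on something with over 40 N, if the wrist force passes 120 N, or if a joint passes its speed limit or range.

ROBOT

A 6-joint arm with a two-finger parallel gripper is mounted at the origin on the work surface. World frame = base frame: x ahead of the robot, y to its left, z up, the work surface at z = 0. Lengths are in m, angles in rad, forces in N, time in s.
With the tool pointing down it reaches from about 0.325 to 0.925 m from the base axis. Payload 3.1 kg.
Tool frame: the origin (TCP) lies midway between the tips of the shut fingers; the grasp point (between the pads) lies env.grip_point_offset behind it (env.grip_point_offset is the distance from the TCP to the grasp point, in m); z points along the fingers, x is the direction in which the jaws open and shut, and the axes are right-handed (so a half turn about z gives the same grasp; the last joint's range is limited). The gripper opens to 85 mm and grips with 20 to 120 N. Pads are 22 mm wide; open, the fingers measure 114 mm over their backs; the gripper's body (76 mm by 85 mm) begins 54 mm behind the grasp point. The pads swing forward as they close: fully open they stand 13 mm farther back than shut.
Start: joints at [0.994, 0.217, 1.613, -0, 1.311, -0.112], TCP at [0.28, 0.559, 0.231] pointing down, gripper open.
Joint ranges: [-2.75, 2.75], [-0.78, 2.1], [0.31, 2.55], [-1.13, 4.27], [0.13, 2.63], [-2.58, 2.58]. Speed limits (rad/s): [2.79, 2.79, 3.14, 3.14, 3.14, 3.14].

INTERFACE

Orientations are given as a rotation vector (axis times angle).
In Python, from plant import sensors, imaging, job, env gives the robot as it stands. The module is installed in compiled form; this text tells all that it offers.
- The arm moves only by the shell command python3 -m crank 'ROWS' [FORCE]. ROWS is JSON, a list of rows, each a list of 7 numbers: the shift along the tool's x, y, z in mm, then the turn, a rotation vector about the tool's x, y, z in degrees, then the opening, from -1 (shut) to 1 (fully open). In form: [[dx, dy, dz, ax, ay, az, jaw], ...]. A call has 1 to 12 rows; each row shifts and turns the commanded pose from where the row before left it, along the tool's axes as they then stand; what a row does not reach is not made up. A row lasts 1/10 s, in which the tool goes at most 50 mm and 8.59 degrees, less where a joint would pass 70% of its speed; a pose out of reach is approached as far as the arm can. A call is refused whole if a number of a shift passes 50 or a number of a turn 8.59, either way. A call with a gripper value outside its range is refused whole. The fingers move at their own pace and stop on an object; FORCE is the grip in N (left out, the last holds). Time passes only in rows, so rows that do not move let the fingers close. It gives the time, the measured TCP pose, the force and the opening at its end, in the units of the state.
- sensors.get_obs(): the state, without advancing time (a new reading comes with each control period).
- imaging.read_camera(name): name is "side" or "top"; returns (picture, depth): 480x640x3 uint8, blue, green, red; 480x640 float32, m along the optical axis (not along the pixel's ray), 0 where there is no reading.
- imaging.camera_info(name): a dict with "camera_matrix" (3x3 intrinsics, pixels), "R" (3x3) and "t" (3): a world point X has camera coordinates R X + t. Camera axes: x right, y down, z forward; pixel columns grow to the right and rows downward; lengths in m; the calibration is good to about 2 mm. A picture is of the moment at which its call begins. camera_info takes no time and is no camera call.
- job.job_done(): hands the job in, once; it reports no verdict.
The state is a dict: "t": time; "joints": joint angles; "qd": joint speeds; "joint_efforts": joint torques, N m; "eef_pos": TCP position; "eef_rot": TCP orientation; "force": force on the tool from outside, world axes, zero at the start; "wrist_torque": the same for the moment, N m; "gripper_width": finger opening in m.
Only numpy, scipy, OpenCV 4.12 (cv2) and the standard library are available. Lean on these libraries where they do the work, as an engineer would, in place of code of your own. Each camera call takes 0.05 s, during which the arm holds its last target. There are 200 camera calls.

## Working session

There is one attempt and no reset: what is moved stays moved. The work goes in short steps, Python scripts to look and compute and a shell command to move; the robot and the scene stay as the last step left them, time stands still between calls to the robot, and variables do not carry over. Pictures are saved under pics/ and viewed, about 8 in all and at most 12, crops included, and the job is handed in when it is done.

```bash
mkdir -p pics; cat > h.py <<'E'
import numpy as np,cv2
from plant import sensors,imaging,job,env
def grab(n,tag):
    p,d=imaging.read_camera(n); cv2.imwrite(f'pics/{tag}.png',p); np.savez(f'pics/{tag}.npz',p=p,d=d); return p,d
def pts(n,d):
    c=imaging.camera_info(n);K=np.array(c['camera_matrix']);R=np.array(c['R']);t=np.array(c['t'])
    v,u=np.indices(d.shape); r=np.stack([(u-K[0,2])/K[0,0],(v-K[1,2])/K[1,1],np.ones_like(d)],-1)
    return (r*d[...,None]-t)@R
E
python3 - <<'E'
from h import *
for n in('top','side'):
    grab(n,n+'0'); c=imaging.camera_info(n); print(n,c)
print(sensors.get_obs(),env.grip_point_offset)
E
```

```text
top {'camera_matrix': array([[494.16167812,   0.        , 319.92871114],
       [  0.        , 494.16167812, 229.31068707],
       [  0.        ,   0.        ,   1.        ]]), 'R': array([[-2.83322806e-02, -9.99598541e-01, -1.99204459e-04],
       [-9.98161209e-01,  2.83022235e-02, -5.36021031e-02],
       [ 5.35862219e-02, -1.31983166e-03, -9.98562354e-01]]), 't': array([0.05488525, 0.63370778, 1.30152564])}
side {'camera_matrix': array([[458.33025705,   0.        , 320.41000889],
       [  0.        , 458.33025705, 239.28204621],
       [  0.        ,   0.        ,   1.        ]]), 'R': array([[-0.99540976, -0.0955303 , -0.00577587],
       [-0.06468658,  0.71604675, -0.69504871],
       [ 0.07053401, -0.69148465, -0.71893945]]), 't': array([0.62329295, 0.08874296, 1.04577958])}
{'t': 0.1, 'joints': array([ 9.93820725e-01,  2.17702398e-01,  1.61477044e+00,  1.83530338e-05,
        1.31132887e+00, -1.12190507e-01]), 'qd': array([-0.00043838, -0.00148987, -0.00493252,  0.00238881,  0.00017778,
       -0.00035391]), 'joint_efforts': array([-7.25178415e-04, -3.98070216e+01, -3.04970205e+01, -1.34659217e-04,
        4.23975260e-03,  1.77171455e-05]), 'eef_pos': array([0.27970874, 0.55809076, 0.23008587]), 'eef_rot': array([ 2.67255139,  1.64961903, -0.00314922]), 'force': array([ 0.47016832, -0.09894887, -0.4118283 ]), 'wrist_torque': array([ 0.03129602,  0.09220547, -0.00581547]), 'gripper_width': 0.08527067618703595} 0.0187
```

View pics/top0.png

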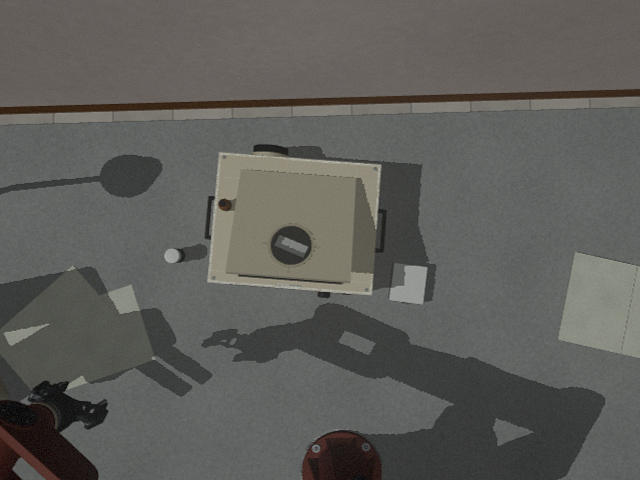

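View pics/side0.png

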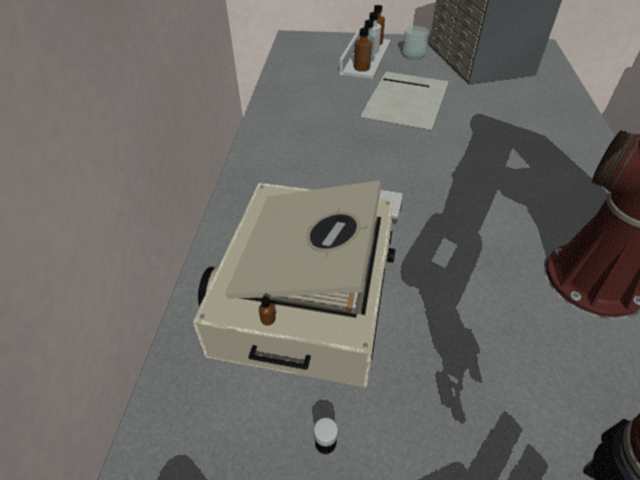

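Top view: unit with deck corners at about (220,153), (381,164), (373,294), (208,282). The hatch is partly open, with the dial at (291,245) and its slot slightly turned. The bottle is at (225,205), the can at (174,256) and the slide box at (408,283). The side view agrees.

```bash
cat > m.py <<'E'
from h import *
def plane(n,uv,z):
    c=imaging.camera_info(n);K=c['camera_matrix'];R=c['R'];t=c['t']
    C=-R.T@t; r=np.c_[np.array(uv,float),np.ones(len(uv))]@np.linalg.inv(K).T@R
    return C+r*((z-C[2])/r[:,2])[:,None]
E
python3 - <<'E'
from m import *
f=np.load('pics/top0.npz');p,d=f['p'],f['d'];P=pts('top',d)
hsv=cv2.cvtColor(p,cv2.COLOR_BGR2HSV)
# case: deck+hatch region by height
m=((P[...,2]>.115)&(P[...,2]<.4)&(d>0)).astype(np.uint8);m[350:]=0;m[:,:195]=0;m[:,395:]=0
m=cv2.morphologyEx(m,cv2.MORPH_OPEN,np.ones((9,9),np.uint8))
c=max(cv2.findContours(m,0,2)[0],key=cv2.contourArea)
r=cv2.minAreaRect(c);b=cv2.boxPoints(r);print('box px',b.round(1).tolist())
q=plane('top',b,.13);print(q.round(4));print('sides',np.linalg.norm(np.diff(q[[0,1,2,3,0]],axis=0),axis=1).round(3),'centre',q.mean(0).round(4))
for i in range(4):
    e=q[(i+1)%4]-q[i];print('edge ang',np.degrees(np.arctan2(e[1],e[0])).round(2))
# hatch plane
h=P[185:225,250:345].reshape(-1,3);h=h[h[:,2]>.12]
cc=h.mean(0);n=np.linalg.svd(h-cc,full_matrices=False)[2][2];n*=np.sign(n[2]);print('hatch n',n.round(4),'tilt',np.arccos(n[2]).round(4),'n.c',(n@cc).round(4),'az of -n_xy',np.degrees(np.arctan2(-n[1],-n[0])).round(2))
# dial
dk=((hsv[...,2]<75)).astype(np.uint8);w=np.zeros_like(dk);w[215:272,262:322]=1;dk*=w
c=max(cv2.findContours(dk,0,2)[0],key=cv2.contourArea);e=cv2.fitEllipse(cv2.convexHull(c));print('dial',e)
print('dial centre pt',plane('top',[e[0]],0.2))
cam=imaging.camera_info('top');C=-cam['R'].T@cam['t']
def onpl(u,off):
    r=np.r_[u,1]@np.linalg.inv(cam['camera_matrix']).T@cam['R'];return C+r*((n@cc+off-n@C)/(n@r))
print('dial 3d',onpl(e[0],.002).round(4))
# height at slot
print(P[235:256:3,276:310:4,2].round(3))
cr=p[205:300,220:365];cv2.imwrite('pics/crop0.png',cv2.resize(cr,None,fx=5,fy=5,interpolation=cv2.INTER_CUBIC))
# objects
for nm,u in(('bottle',(225,205)),('can',(174,256)),('box',(408,283))):print(nm,P[u[1],u[0]].round(3))
E
```

```text
box px [[206.6999969482422, 282.0], [217.1999969482422, 147.8000030517578], [381.3999938964844, 160.60000610351562], [370.8999938964844, 294.8999938964844]]
[[ 0.5087  0.3153  0.13  ]
 [ 0.837   0.2842  0.13  ]
 [ 0.7936 -0.1186  0.13  ]
 [ 0.4665 -0.0817  0.13  ]]
sides [0.33  0.405 0.329 0.399] centre [0.6514 0.0998 0.13  ]
edge ang -5.42
edge ang -96.14
edge ang 173.56
edge ang 83.93
hatch n [ 0.9835 -0.0291  0.1787] tilt 1.3912 n.c 0.7042 az of -n_xy 178.31
dial ((290.63995361328125, 244.9857635498047), (38.28899002075195, 40.22712707519531), 85.34746551513672)
dial centre pt [[0.59110443 0.10531349 0.2       ]]
dial 3d [0.5773 0.0708 0.7865]
[[0.203 0.18  0.195 0.198 0.196 0.2   0.199 0.196 0.19 ]
 [0.196 0.186 0.182 0.186 0.198 0.2   0.202 0.202 0.199]
 [0.189 0.187 0.188 0.191 0.186 0.192 0.202 0.206 0.204]
 [0.193 0.189 0.187 0.188 0.19  0.19  0.191 0.196 0.207]
 [0.208 0.19  0.192 0.188 0.188 0.191 0.196 0.19  0.207]
 [0.212 0.213 0.212 0.194 0.192 0.197 0.193 0.192 0.209]
 [0.213 0.212 0.215 0.212 0.194 0.198 0.193 0.197 0.212]]
bottle [0.69  0.259 0.172]
can [0.575 0.416 0.055]
box [ 0.487 -0.19   0.034]
```

View pics/crop0.png

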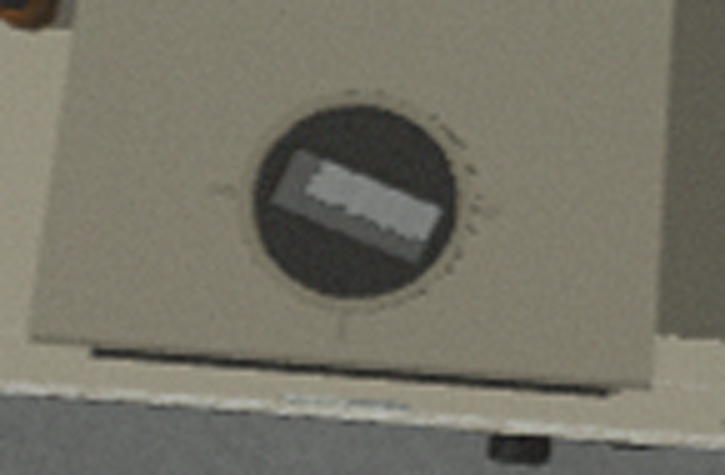

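```bash
python3 - <<'E'
from m import *
f=np.load('pics/top0.npz');p,d=f['p'],f['d'];P=pts('top',d)
hsv=cv2.cvtColor(p,cv2.COLOR_BGR2HSV)
m=cv2.inRange(hsv,(15,25,60),(35,140,255));m[:140]=0;m[310:]=0;m[:,:195]=0;m[:,395:]=0
m=cv2.morphologyEx(m,cv2.MORPH_OPEN,np.ones((5,5),np.uint8))
c=max(cv2.findContours(m,0,2)[0],key=cv2.contourArea)
b=cv2.boxPoints(cv2.minAreaRect(c));a=cv2.approxPolyDP(cv2.convexHull(c),6,True)[:,0]
for B in(b,a):
    q=plane('top',B,.13);print(B.round().tolist(),q[:,:2].round(4).tolist(),'sides',np.linalg.norm(np.roll(q,-1,0)-q,axis=1).round(3),q.mean(0).round(4))
h=P[180:270,245:345].reshape(-1,3);h=h[(h[:,2]>.13)&(h[:,2]<.35)]
for k in range(6):
    s=np.linalg.lstsq(np.c_[h[:,:2],np.ones(len(h))],h[:,2],rcond=None)[0];r=h[:,2]-np.c_[h[:,:2],np.ones(len(h))]@s;h=h[abs(r)<max(.004,1.5*np.std(r))]
print(s,'tilt',np.arctan(np.hypot(s[0],s[1])),'dir',np.degrees(np.arctan2(-s[1],-s[0])),len(h),r.std())
n=np.r_[-s[0],-s[1],1];k=np.linalg.norm(n);n/=k;D=s[2]/k
cam=imaging.camera_info('top');C=-cam['R'].T@cam['t']
def on(u,off):
    r=np.r_[u,1]@np.linalg.inv(cam['camera_matrix']).T@cam['R'];return C+r*((D+off-n@C)/(n@r))
print('dial',on((290.6,245),.002).round(4))
# slot mask
g=hsv[...,2];w=np.zeros(g.shape,np.uint8);cv2.circle(w,(291,245),16,1,-1)
sm=((g>75)&(w>0)).astype(np.uint8);c=max(cv2.findContours(sm,0,2)[0],key=cv2.contourArea);R=cv2.minAreaRect(c);B=cv2.boxPoints(R);print('slot',R)
q=np.array([on(x,.0) for x in B]);print(q.round(4),np.linalg.norm(np.roll(q,-1,0)-q,axis=1).round(3))
for u in((226,275),(350,283)):print('near corners',on(u,0).round(4))
E
```

```text
[[209.0, 280.0], [221.0, 147.0], [382.0, 161.0], [371.0, 294.0]] [[0.5142, 0.309], [0.8396, 0.2744], [0.7925, -0.1212], [0.4684, -0.081]] sides [0.327 0.398 0.327 0.393] [0.6537 0.0953 0.13  ]
[[220, 159], [270, 151], [371, 165], [377, 179], [369, 287], [210, 275]] [[0.8089, 0.2777], [0.8253, 0.1544], [0.7835, -0.0928], [0.7485, -0.1064], [0.4856, -0.0779], [0.5255, 0.3069]] sides [0.124 0.251 0.038 0.264 0.387 0.285] [0.6962 0.077  0.13  ]
[-0.34137447  0.03631654  0.40322027] tilt 0.3306942690611468 dir -6.07247424701442 7840 0.0018483242112105358
dial [0.5909 0.105  0.2074]
slot ((290.96234130859375, 245.58941650390625), (31.14157485961914, 11.981260299682617), 22.833654403686523)
[[0.5918 0.1422 0.2064]
 [0.6171 0.1318 0.1973]
 [0.5873 0.0663 0.2051]
 [0.5625 0.0773 0.214 ]] [0.029 0.072 0.029 0.072]
near corners [0.5278 0.2486 0.2321]
near corners [ 0.5022 -0.0262  0.2308]
```

```bash
cat > t.py <<'E'
# remaining shift in tool axes (mm) to a hatch-referenced target: t.py s z  (s=mm from hinge horizontally, z=TCP height mm)
import sys;from h import *;from scipy.spatial.transform import Rotation as Ro
H=np.array([.7597,.0870]);u=np.array([.9944,-.1057])
o=sensors.get_obs();R=Ro.from_rotvec(o['eef_rot']).as_matrix()
x=o['eef_pos'];r=x[:2]-H
print('t',o['t'],'pos',x.round(4),'az',np.degrees(np.arctan2(R[1,0],R[0,0])).round(2),'tilt',np.degrees(np.arccos(-R[2,2])).round(2),'s',-(r@u).round(4),'lat',(r@np.array([.1057,.9944])).round(4),'F',np.round(o['force'],2),'T',np.round(o['wrist_torque'],3),'w',round(o['gripper_width'],4),'q6',o['joints'][5].round(3))
if len(sys.argv)>2:
    s,z=map(float,sys.argv[1:3]);g=np.r_[H-s/1e3*u,z/1e3];print('tool shift mm',((g-x)*1e3@R).round(1))
E
python3 -m crank '[[0,0,-50,0,0,0,-1],[-25.9,39,0,0,0,0,-1],[-25.9,39,0,0,0,0,-1],[-25.9,39,0,0,0,0,-1],[-25.9,39,0,0,0,0,-1],[-25.9,39,0,0,0,0,-1],[-25.9,39,0,0,0,0,-1],[-25.9,39,0,0,0,0,-1],[-25.9,39,0,0,0,0,-1],[-25.9,39,0,0,0,0,-1],[-25.9,39,0,0,0,0,-1],[-25.9,39,0,0,0,0,-1]]'
python3 -m crank '[[0,0,0,0,0,0,-1],[0,0,0,0,0,0,-1]]'
python3 t.py 225 240
```

```text
t: 1.3
eef_pos: [0.5362, 0.1099, 0.2809]
eef_rot: [-2.673, -1.65, 0.001]
force: [0.6, -0.1, 0.6]
gripper_width: -0.0001
t: 1.5
eef_pos: [0.5358, 0.1108, 0.2806]
eef_rot: [-2.674, -1.646, 0.002]
force: [-0.2, 0.3, -0.6]
gripper_width: -0.0001
t 1.5 pos [0.5358 0.1108 0.2806] az 63.21 tilt 0.1 s 0.2252 lat 0.0 F [-0.17  0.34 -0.56] T [0.059 0.019 0.047] w -0.0001 q6 -1.028
tool shift mm [ 0.   0.2 40.6]
```

```bash
python3 -m crank '[[0,0,20,0,0,0,-1],[0,0,20,0,0,0,-1],[-0.5,-1.3,6,0,0,0,-1],[-0.5,-1.3,6,0,0,0,-1],[-0.5,-1.3,6,0,0,0,-1],[-0.5,-1.3,6,0,0,0,-1],[-0.5,-1.3,6,0,0,0,-1],[-0.5,-1.3,6,0,0,0,-1]]'; python3 t.py 243 157
```

```text
t: 2.3
eef_pos: [0.5278, 0.1127, 0.2054]
eef_rot: [2.673, 1.65, 0.001]
force: [-0.9, 0.6, 1.0]
gripper_width: -0.0001
t 2.3 pos [0.5278 0.1127 0.2054] az 63.37 tilt 0.06 s 0.2334 lat 0.0011 F [-0.85  0.56  1.02] T [ 0.12   0.092 -0.003] w -0.0001 q6 -1.026
tool shift mm [-4.4 -8.7 48.4]
```

```bash
python3 -m crank '[[-0.5,-1.1,6,0,0,0,-1],[-0.5,-1.1,6,0,0,0,-1],[-0.5,-1.1,6,0,0,0,-1],[-0.5,-1.1,6,0,0,0,-1],[-0.5,-1.1,6,0,0,0,-1],[-0.5,-1.1,6,0,0,0,-1],[-0.5,-1.1,6,0,0,0,-1],[-0.5,-1.1,4,0,0,0,-1],[0,0,0,0,0,0,-1]]'; python3 t.py 243 150; python3 - <<'E'
from h import *
grab('side','side1')
E
```

```text
t: 3.2
eef_pos: [0.5172, 0.1127, 0.1584]
eef_rot: [-2.673, -1.65, 0.003]
force: [0.0, 0.3, -0.7]
gripper_width: 0.0001
t 3.2 pos [0.5172 0.1127 0.1584] az 63.37 tilt 0.1 s 0.2439 lat -0.0001 F [ 0.01  0.32 -0.73] T [ 0.016  0.02  -0.031] w 0.0001 q6 -1.024
tool shift mm [0.4 0.8 8.4]
```

View pics/side1.png

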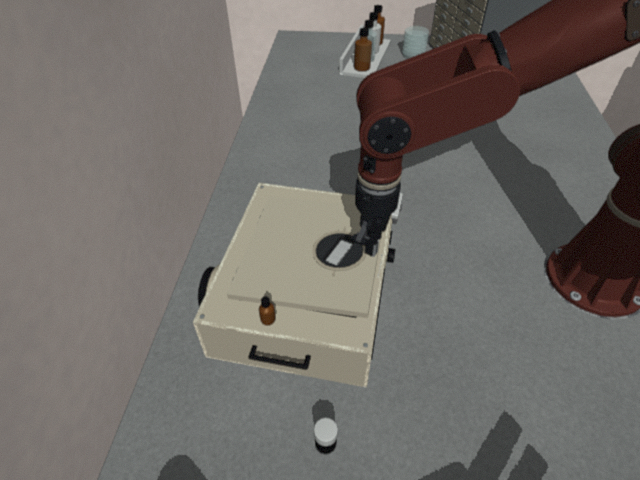

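The side view shows the hatch down on the seal with the fingers on its near margin. The dial is at (340,250), its slot visible, and the bottle and can are untouched. Next I lift off and measure the slot.

```bash
python3 -m crank '[[0,0,-20,0,0,0,-1],[0,-5,-30,0,0,0,-0.25],[0,-15,-20,0,0,0,-0.25],[0,-15,0,0,0,0,-0.25],[0,-15,0,0,0,0,-0.25],[0,0,0,0,0,0,-0.25]]'; cat > s.py <<'E'
from m import *
import sys
tag=sys.argv[1]; z=float(sys.argv[2])
p,d=grab('side',tag);P=pts('side',d)
H=np.array([.7597,.0870]);u=np.array([.9944,-.1057]);v=np.array([.1057,.9944])
loc=lambda q:np.c_[-(q[:,:2]-H)@u,(q[:,:2]-H)@v]*1e3
hsv=cv2.cvtColor(p,cv2.COLOR_BGR2HSV);g=hsv[...,2]
# disc: dark within window on the rectified plane (0.5 mm/px top view of plane z)
c=imaging.camera_info('side');K,R,t=c['camera_matrix'],c['R'],c['t']
ss,ll=np.arange(110,270,.5),np.arange(80,-80,-.5)   # rows s, cols lat
S,L=np.meshgrid(ss,ll,indexing='ij');X=np.stack([H[0]-S/1e3*u[0]+L/1e3*v[0],H[1]-S/1e3*u[1]+L/1e3*v[1],np.full_like(S,z)],-1)
q=X@R.T+t;U=(q@K.T);U=(U[...,:2]/U[...,2:]).astype(np.float32)
w=cv2.remap(p,U[...,0],U[...,1],cv2.INTER_LINEAR)
cv2.imwrite(f'pics/{tag}r.png',cv2.resize(w,None,fx=1.7,fy=1.7))
x=np.median(P[...,2][(abs(P[...,0]-.70)<.03)&(abs(P[...,1]-.09)<.05)]);print('hatch z at x~.70',x)
for s0 in(140,230,250):
    c0=H-s0/1e3*u+.1*v; k=np.hypot(P[...,0]-c0[0],P[...,1]-c0[1])<.012;print('z at s',s0,'lat+100:',np.median(P[k][:,2]).round(4))
E
python3 s.py side2 0.152; python3 t.py 185 170
```

```text
t: 3.85
eef_pos: [0.4704, 0.136, 0.2275]
eef_rot: [-2.671, -1.651, 0.005]
force: [-0.3, -0.4, 0.2]
gripper_width: 0.0319
hatch z at x~.70 0.1476505304339782
z at s 140 lat+100: 0.1516
z at s 230 lat+100: 0.1559
z at s 250 lat+100: 0.1564
t 3.9 pos [0.4713 0.1356 0.2275] az 63.45 tilt 0.17 s 0.2919 lat 0.0178 F [ 0.49 -0.14  1.08] T [-0.027  0.004  0.014] w 0.032 q6 -0.97
tool shift mm [ 20.8 106.5  57.2]
```

View pics/side2r.png

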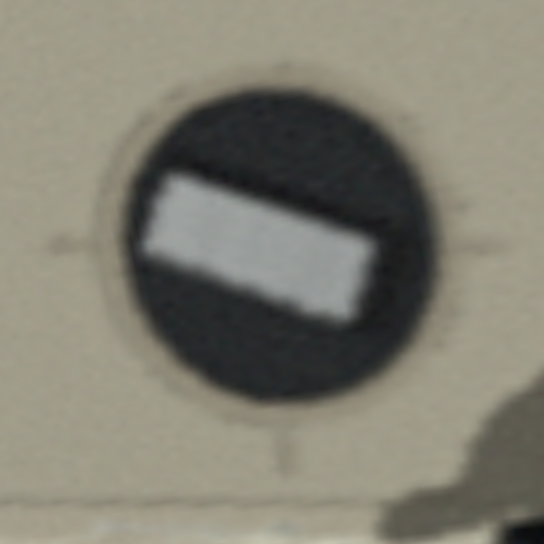

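The rectified plane view (3.4 px/mm) puts the disc centre at (282,246) and shows the slot turned about 21° clockwise. The radius comes out at 45 mm against 46 given, and the position agrees with the top camera within 3 mm. I take the mean of the two and move above the slot.

```bash
python3 -m crank '[[5,27,0,0,0,0,-0.25],[5,27,0,0,0,0,-0.25],[5,27,0,0,0,0,-0.25],[5,27,0,0,0,0,-0.25],[0,0,20,0,0,0,-0.25],[0,0,20,0,0,0,-0.25],[0,0,15,0,0,0,-0.25],[0,0,0,0,0,0,-0.25]]'; python3 t.py 184 150; python3 - <<'E'
from h import *
p,d=grab('side','side3');cv2.imwrite('pics/c3.png',cv2.resize(p[180:300,280:440],None,fx=4,fy=4,interpolation=cv2.INTER_CUBIC))
E
```

```text
t: 4.7
eef_pos: [0.576, 0.1044, 0.1699]
eef_rot: [-2.67, -1.648, 0.011]
force: [-0.5, -0.7, -0.2]
gripper_width: 0.0321
t 4.7 pos [0.576  0.1044 0.1699] az 63.36 tilt 0.45 s 0.1845 lat -0.0021 F [-0.5  -0.7  -0.16] T [-0.001 -0.07  -0.036] w 0.0321 q6 -1.046
tool shift mm [ 2.2 -0.2 19.9]
```

View pics/c3.png

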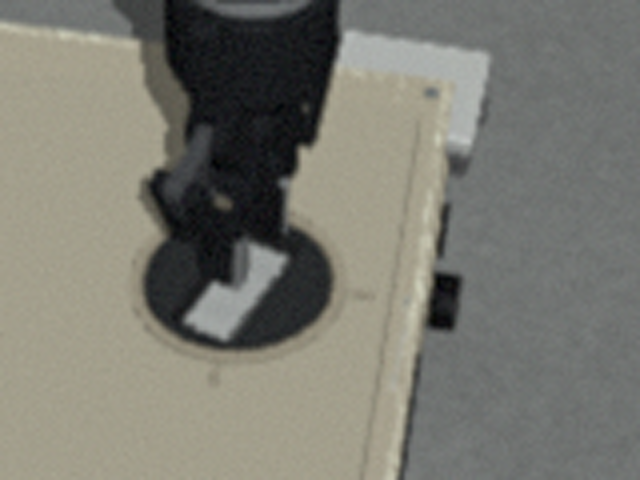

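The crop shows both fingers over the dial and roughly in line with the slot, with the near tip at about (237,280). I descend and watch the force.

```bash
python3 -m crank '[[0,0,6,0,0,0,-0.25],[0,0,6,0,0,0,-0.25],[0,0,4,0,0,0,-0.25],[0,0,3,0,0,0,-0.25],[0,0,0,0,0,0,-0.25]]'; python3 t.py; python3 -m crank '[[0,0,3,0,0,0,-0.25],[0,0,3,0,0,0,-0.25],[0,0,0,0,0,0,-0.25]]'; python3 t.py;  python3 - <<'E'
from h import *
p,d=grab('side','side4');cv2.imwrite('pics/c4.png',cv2.resize(p[180:300,280:440],None,fx=4,fy=4,interpolation=cv2.INTER_CUBIC))
E
```

```text
t: 5.25
eef_pos: [0.5785, 0.1048, 0.1549]
eef_rot: [-2.673, -1.65, 0.001]
force: [-0.2, 0.4, 0.0]
gripper_width: 0.032
t 5.25 pos [0.5785 0.1048 0.1549] az 63.37 tilt 0.04 s 0.1821 lat -0.0014 F [-0.2   0.37  0.04] T [ 0.002 -0.04   0.007] w 0.032 q6 -1.046
t: 5.55
eef_pos: [0.5784, 0.1048, 0.1488]
eef_rot: [-2.673, -1.65, 0.001]
force: [0.1, -0.7, 0.4]
gripper_width: 0.0319
t 5.55 pos [0.5784 0.1048 0.1488] az 63.37 tilt 0.05 s 0.1822 lat -0.0015 F [ 0.15 -0.65  0.39] T [ 0.021 -0.023  0.023] w 0.0319 q6 -1.046
```

View pics/c4.png

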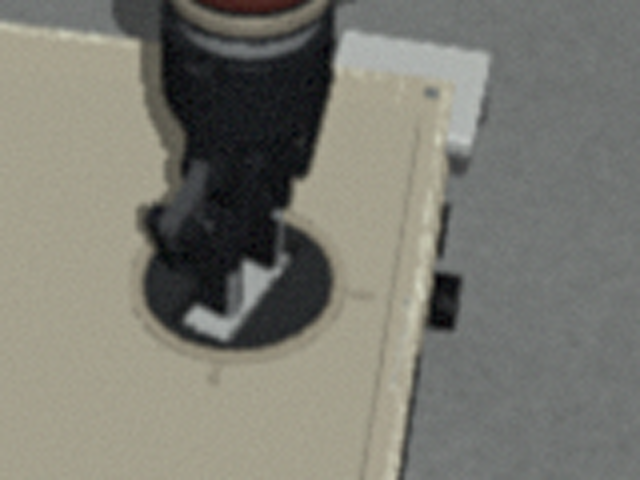

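The tips are entering the slot at the near end, around (235,310), with no force. They sit slightly to its far side, so I nudge 2 mm towards the robot and go on down.

```bash
python3 -m crank '[[-0.6,-1.8,2,0,0,0,-0.25],[0,0,3,0,0,0,-0.25],[0,0,3,0,0,0,-0.25],[0,0,0,0,0,0,-0.25]]'; python3 t.py; python3 -m crank '[[0,0,2,0,0,0,-0.25],[0,0,2,0,0,0,-0.25],[0,0,0,0,0,0,-0.25]]'; python3 t.py
```

```text
t: 6.0
eef_pos: [0.5767, 0.1051, 0.1408]
eef_rot: [-2.673, -1.65, 0.001]
force: [0.5, -0.5, -0.2]
gripper_width: 0.0319
t 6.0 pos [0.5767 0.1051 0.1408] az 63.37 tilt 0.03 s 0.1839 lat -0.0014 F [ 0.5  -0.47 -0.19] T [-0.024  0.035 -0.009] w 0.0319 q6 -1.046
t: 6.3
eef_pos: [0.5769, 0.1051, 0.1375]
eef_rot: [-2.673, -1.65, 0.0]
force: [-1.0, -0.2, 2.2]
gripper_width: 0.0322
t 6.3 pos [0.5769 0.1051 0.1375] az 63.37 tilt 0.01 s 0.1837 lat -0.0013 F [-0.97 -0.2   2.15] T [0.    0.256 0.008] w 0.0322 q6 -1.045
```

```bash
for i in 1 ; do python3 -m crank '[[0,0,2,0,0,0,-0.25],[0,0,0,0,0,0,-0.25]]'; python3 -m crank '[[0,0,2,0,0,0,-0.25],[0,0,0,0,0,0,-0.25]]'; python3 -m crank '[[0,0,1.5,0,0,0,-0.25],[0,0,0,0,0,0,-0.25]]';python3 -m crank '[[0,0,1.5,0,0,0,-0.25],[0,0,0,0,0,0,-0.25]]'; done; python3 t.py
```

```text
t: 6.5
eef_pos: [0.5768, 0.1051, 0.1358]
eef_rot: [-2.673, -1.65, 0.0]
force: [-2.1, 0.5, 3.6]
gripper_width: 0.0321
t: 6.7
eef_pos: [0.5768, 0.1051, 0.134]
eef_rot: [-2.673, -1.65, 0.001]
force: [-3.1, 0.5, 5.5]
gripper_width: 0.0319
t: 6.9
eef_pos: [0.5768, 0.1051, 0.1329]
eef_rot: [-2.673, -1.65, 0.001]
force: [-3.0, -0.1, 7.5]
gripper_width: 0.0321
t: 7.1
eef_pos: [0.5768, 0.1051, 0.1318]
eef_rot: [-2.673, -1.65, 0.001]
force: [-4.6, 0.7, 8.7]
gripper_width: 0.0319
t 7.1 pos [0.5768 0.1051 0.1318] az 63.37 tilt 0.03 s 0.1838 lat -0.0013 F [-4.58  0.69  8.71] T [-0.07   0.826 -0.014] w 0.0319 q6 -1.045
```

```bash
python3 -m crank '[[0,0,1.5,0,0,0,-0.25],[0,0,0,0,0,0,-0.25]]'; python3 -m crank '[[0,0,1.5,0,0,0,-0.25],[0,0,0,0,0,0,-0.25]]'; python3 -m crank '[[0,0,1,0,0,0,-0.25],[0,0,0,0,0,0,-0.25]]'; python3 t.py
```

```text
t: 7.3
eef_pos: [0.5769, 0.1051, 0.1312]
eef_rot: [-2.673, -1.65, 0.001]
force: [-6.7, -1.5, 14.0]
gripper_width: 0.0322
t: 7.5
eef_pos: [0.5769, 0.1052, 0.1311]
eef_rot: [-2.673, -1.65, 0.001]
force: [-9.1, -0.9, 18.7]
gripper_width: 0.0319
t: 7.7
eef_pos: [0.5769, 0.1052, 0.131]
eef_rot: [-2.673, -1.65, 0.002]
force: [-11.1, -2.0, 23.4]
gripper_width: 0.032
t 7.7 pos [0.5769 0.1052 0.131 ] az 63.39 tilt 0.06 s 0.1837 lat -0.0012 F [-11.14  -1.97  23.44] T [-0.092  1.89   0.01 ] w 0.032 q6 -1.046
```

The hatch is home: TCP z has stopped at 0.131 while the force climbs past 15 N. Now I turn clockwise, which is positive about tool z.

```bash
python3 -m crank '[[0,0,0,0,0,5,-0.25],[0,0,0,0,0,5,-0.25],[0,0,0,0,0,5,-0.25],[0,0,0,0,0,5,-0.25],[0,0,0,0,0,0,-0.25]]'; python3 t.py; python3 -m crank '[[0,0,0,0,0,5,-0.25],[0,0,0,0,0,5,-0.25],[0,0,0,0,0,0,-0.25]]'; python3 t.py
```

```text
t: 8.2
eef_pos: [0.5764, 0.1058, 0.131]
eef_rot: [-2.918, -1.158, 0.003]
force: [-12.7, -1.1, 23.8]
gripper_width: 0.0319
t 8.2 pos [0.5764 0.1058 0.131 ] az 43.3 tilt 0.14 s 0.1843 lat -0.0007 F [-12.7   -1.08  23.8 ] T [ 0.096  2.117 -0.017] w 0.0319 q6 -0.695
t: 8.5
eef_pos: [0.5762, 0.1061, 0.131]
eef_rot: [-3.008, -0.899, 0.003]
force: [-12.3, 1.2, 24.0]
gripper_width: 0.032
t 8.5 pos [0.5762 0.1061 0.131 ] az 33.3 tilt 0.18 s 0.1845 lat -0.0004 F [-12.28   1.23  23.97] T [ 0.231  2.134 -0.034] w 0.032 q6 -0.52
```

```bash
python3 - <<'E'
from h import *
p,d=grab('side','side5');cv2.imwrite('pics/c5.png',cv2.resize(p[180:300,280:440],None,fx=4,fy=4,interpolation=cv2.INTER_CUBIC))
E
```

```text
(no output)
```

View pics/c5.png

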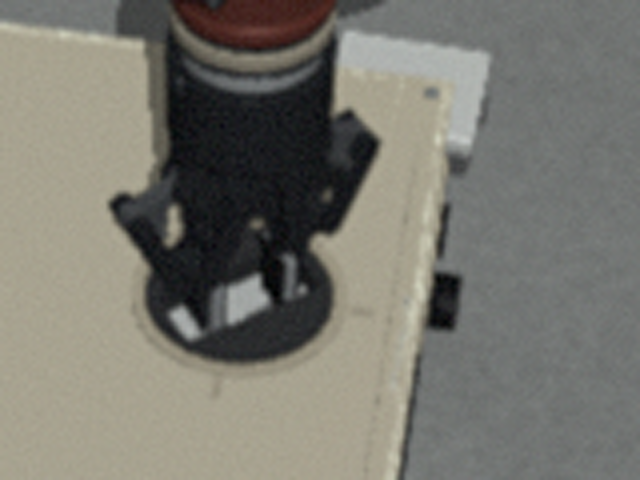

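The slot has turned with the fingers and now runs from about (175,320) to (305,285). The hatch is flush, so I keep turning.

```bash
python3 -m crank '[[0,0,0,0,0,5,-0.25],[0,0,0,0,0,5,-0.25],[0,0,0,0,0,5,-0.25],[0,0,0,0,0,5,-0.25],[0,0,0,0,0,0,-0.25]]'; python3 t.py; python3 -m crank '[[0,0,0,0,0,5,-0.25],[0,0,0,0,0,5,-0.25],[0,0,0,0,0,5,-0.25],[0,0,0,0,0,0,-0.25]]'; python3 t.py
```

```text
t: 9.05
eef_pos: [0.576, 0.1069, 0.131]
eef_rot: [-3.117, -0.363, 0.004]
force: [-13.5, 3.7, 23.3]
gripper_width: 0.0318
t 9.05 pos [0.576  0.1069 0.131 ] az 13.29 tilt 0.24 s 0.1848 lat 0.0004 F [-13.5    3.72  23.32] T [ 0.557  2.212 -0.055] w 0.0318 q6 -0.171
t: 9.45
eef_pos: [0.576, 0.1076, 0.131]
eef_rot: [-3.137, 0.047, 0.004]
force: [-13.5, 4.8, 23.6]
gripper_width: 0.0319
t 9.45 pos [0.576  0.1076 0.131 ] az -1.72 tilt 0.29 s 0.1848 lat 0.001 F [-13.48   4.8   23.63] T [ 0.797  2.169 -0.043] w 0.0319 q6 0.09
```

Next I turn on past −6° and through the slack until the stop shows in the moment.

```bash
python3 -m crank '[[0,0,0,0,0,4,-0.25],[0,0,0,0,0,4,-0.25],[0,0,0,0,0,0,-0.25]]'; python3 t.py; python3 -m crank '[[0,0,0,0,0,3,-0.25],[0,0,0,0,0,3,-0.25],[0,0,0,0,0,0,-0.25]]'; python3 t.py; python3 -m crank '[[0,0,0,0,0,3,-0.25],[0,0,0,0,0,0,-0.25]]'; python3 t.py;python3 - <<'E'
from h import *
p,d=grab('side','side6');cv2.imwrite('pics/c6.png',cv2.resize(p[180:300,280:440],None,fx=4,fy=4,interpolation=cv2.INTER_CUBIC))
E
```

```text
t: 9.75
eef_pos: [0.5771, 0.1075, 0.1311]
eef_rot: [-3.126, 0.265, 0.0]
force: [-10.2, 5.2, 21.1]
gripper_width: 0.032
t 9.75 pos [0.5771 0.1075 0.1311] az -9.7 tilt 0.23 s 0.1837 lat 0.001 F [-10.2    5.24  21.05] T [ 0.698  1.76  -0.108] w 0.032 q6 0.23
t: 10.05
eef_pos: [0.5786, 0.1065, 0.1311]
eef_rot: [-3.11, 0.428, -0.005]
force: [-7.6, 1.7, 19.6]
gripper_width: 0.0324
t 10.05 pos [0.5786 0.1065 0.1311] az -15.66 tilt 0.24 s 0.1822 lat 0.0002 F [-7.63  1.74 19.64] T [0.37  1.244 0.022] w 0.0324 q6 0.334
t: 10.25
eef_pos: [0.5791, 0.106, 0.1311]
eef_rot: [-3.098, 0.509, -0.007]
force: [-5.7, 1.3, 18.3]
gripper_width: 0.032
t 10.25 pos [0.5791 0.106  0.1311] az -18.67 tilt 0.28 s 0.1816 lat -0.0002 F [-5.67  1.3  18.28] T [ 0.222  1.14  -0.069] w 0.032 q6 0.386
```

View pics/c6.png

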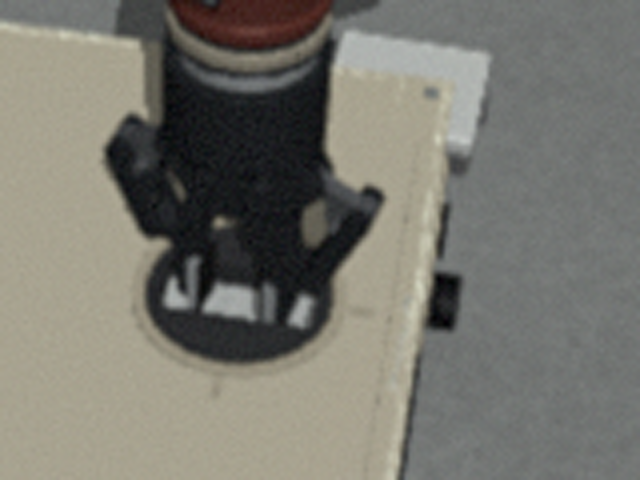

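```bash
python3 -m crank '[[0,0,0,0,0,3,-0.25],[0,0,0.5,0,0,3,-0.25],[0,0,0,0,0,0,-0.25]]'; python3 t.py; python3 -m crank '[[0,0,0,0,0,3,-0.25],[0,0,0,0,0,3,-0.25],[0,0,0,0,0,0,-0.25]]'; python3 t.py
```

```text
t: 10.6
eef_pos: [0.5806, 0.1069, 0.1311]
eef_rot: [-3.065, 0.668, -0.012]
force: [-2.1, 4.0, 17.2]
gripper_width: 0.0323
t 10.6 pos [0.5806 0.1069 0.1311] az -24.59 tilt 0.52 s 0.1802 lat 0.0009 F [-2.07  4.03 17.18] T [0.636 0.724 0.398] w 0.0323 q6 0.49
t: 10.9
eef_pos: [0.5808, 0.1069, 0.1312]
eef_rot: [-3.033, 0.809, -0.014]
force: [-2.0, 3.9, 17.4]
gripper_width: 0.0325
t 10.9 pos [0.5808 0.1069 0.1312] az -29.87 tilt 0.55 s 0.18 lat 0.0008 F [-1.99  3.88 17.38] T [0.855 0.584 3.252] w 0.0325 q6 0.585
```

The moment jumps to 3.3 N m, so the dial is hard on its stop. I back off inside the slack, lift out and look.

```bash
python3 -m crank '[[0,0,0,0,0,-6,-0.25],[0,0,-2,0,0,-6,-0.25],[0,0,-4,0,0,-3,-0.25],[0,0,0,0,0,0,-0.25]]'; python3 t.py; python3 -m crank '[[0,0,-3,0,0,0,-0.25],[0,0,-5,0,0,0,-0.25],[0,0,-10,0,0,0,-0.25],[0,0,-20,0,0,0,-0.25],[0,0,-40,0,0,0,-0.25],[0,0,-40,0,0,0,-0.25],[-50,0,0,0,0,0,-0.25],[-50,0,0,0,0,0,-0.25],[-50,0,0,0,0,0,-0.25],[0,0,0,0,0,0,-0.25]]'; python3 t.py; python3 s.py side7 0.148
```

```text
t: 11.3
eef_pos: [0.5777, 0.1052, 0.1324]
eef_rot: [-3.112, 0.427, -0.003]
force: [-0.0, -0.0, 0.1]
gripper_width: 0.0317
t 11.3 pos [0.5777 0.1052 0.1324] az -15.62 tilt 0.13 s 0.1829 lat -0.0011 F [-0.05 -0.05  0.11] T [-0.051 -0.043 -0.017] w 0.0317 q6 0.333
t: 12.3
eef_pos: [0.4259, 0.1462, 0.2482]
eef_rot: [3.112, -0.423, -0.009]
force: [-0.0, -0.2, -0.0]
gripper_width: 0.0322
t 12.3 pos [0.4259 0.1462 0.2482] az -15.49 tilt 0.33 s 0.3381 lat 0.0236 F [-0.03 -0.21 -0.02] T [-0.002  0.041 -0.04 ] w 0.0322 q6 0.444
hatch z at x~.70 0.14498253742832884
z at s 140 lat+100: 0.1454
z at s 230 lat+100: 0.1455
z at s 250 lat+100: 0.1457
```

View pics/side7r.png

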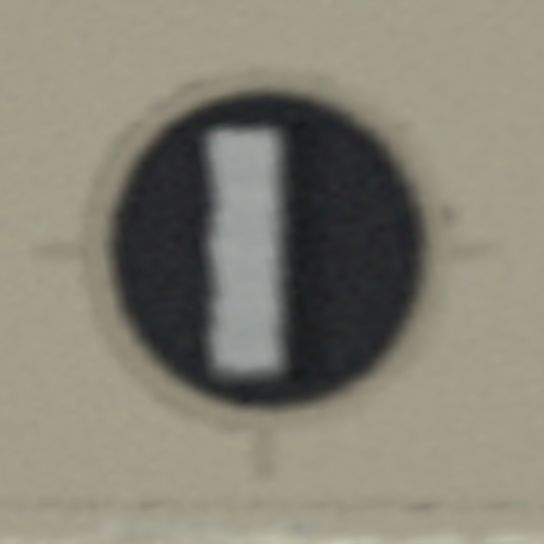

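View pics/side7.png

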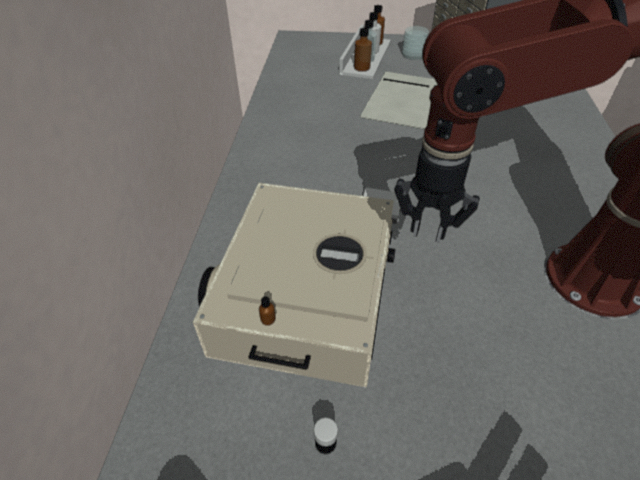

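The slot now points straight at the near edge, within about 1° in the rectified view. The hatch is level at 145.5 mm and held with the arm clear. The bottle at (267,312) and the can at (326,435) have not moved.

```bash
python3 -c "
from plant import job;print(job.job_done())"
```

```text
the job is handed in; nothing more can be done
None
```

The hatch is shut and locked, and I handed the job in at about 12.4 s on the robot's clock.

I pushed the hatch down onto its seal with shut fingertips on its near margin. Then I set both fingertips, 32 mm apart, in the slot and pressed the hatch home. At home the force was about 23 N and the fingertip height had stopped changing. I turned the dial clockwise from about 21° until the moment jumped to 3.3 N m at the stop, then backed off and lifted clear.

**Last checks, arm clear and wrist force about zero:**
- **Hatch:** it stays level at 145 to 146 mm, from the hinge side to the near edge (146 mm is fully shut).
- **Dial:** the slot points at the near edge within about 1°.
- **Things around it:** the bottle and can stand where they did. The slide box was partly hidden behind the gripper in the last picture, so I did not check it; the arm did not go near it at bench height.

**What disagreed:** the two cameras put the dial centre about 3 mm apart, so I used the mean. The wrist moment read only 0.02 to 0.1 N m while the dial turned, so I confirmed the turning from pictures.

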